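# Draw the flat oblong tin forward onto the frosted panel of the console

## Robot

A 6-joint arm with a two-finger parallel gripper is mounted at the origin on the work surface. World frame = base frame: x ahead of the robot, y to its left, z up, the work surface at z = 0. Lengths are in m, angles in degrees, forces in N, time in s.
With the tool pointing down it reaches from about 0.3 to 0.875 m from the base axis. Payload 6.4 kg.
Tool frame: the origin (TCP) lies at the very end of the fingers, on their centre line; the grasp point (between the pads) lies 19 mm behind it; z points along the fingers, y is the direction in which the jaws open and shut (so a half turn about z gives the same grasp; the last joint's range is limited). The gripper opens to 85 mm and grips with 20 to 120 N. Pads are 22 mm wide; open, the fingers measure 114 mm over their backs; the gripper's body (76 mm by 85 mm) begins 54 mm behind the grasp point. The pads swing forward as they close: fully open they stand 13 mm farther back than shut.
Start: joints at [-11.82, 10.359, 92.074, -0, 77.567, -11.82], TCP at [0.575, 0, 0.231] pointing down, gripper open.
Joint ranges: [-171.53, 171.53], [-51.25, 118.39], [17.06, 147.69], [-65.23, 245.23], [0, 150.52], [-178.68, 178.68]. Speed limits (degrees/s): [147.25, 147.25, 172.46, 180, 180, 180].

## Interface

Orientations are given as a 3x3 rotation matrix whose columns are the frame's x, y, z axes.
In Python, from plant import telemetry, vision, robot, spotter gives the robot as it stands.
- The arm moves only by the tool apply_moves, never from a script. Its arguments are lists of equal length, an entry for each row: "delta_pos": the shift along the tool's x, y, z in m, a list of three; "rot": the turn, a rotation vector about the tool's x, y, z in degrees, a list of three; "claw": the closure in counts, from 0 (fully open) to 255 (shut). A call has 1 to 20 rows; each row is the pose to reach, as a shift and turn from the pose commanded when the call began, along the tool's axes at that moment; what a row does not reach only later rows make up. A row lasts 1/8 s, in which the tool goes at most 62.5 mm and 10.7 degrees, less where a joint would pass 70% of its speed; a pose out of reach is approached as far as the arm can. A call with a gripper value outside its range is refused whole. The fingers move at their own pace and stop on an object; "force" is the grip in N (left out, the last holds). Time passes only in rows, so rows that repeat a pose let the fingers close. It gives the time, the measured TCP pose, the force and the opening at its end, in the units of the state.
- telemetry.get_state(): the state, without advancing time (a new reading comes with each control period).
- vision.read_camera(name): name is "scene" or "side" or "wrist"; returns a dict with "img" (384x512x3 uint8, blue, green, red), "fx", "fy", "cx", "cy" (pixels), "k1" (the pictures are not rectified: a ray, as slopes to the right and down, at radius r is drawn at 1 + k1 r^2 times it, then the intrinsics apply), "R" (3x3) and "t" (3): a world point X has camera coordinates R X + t. Camera axes: x right, y down, z forward; pixel columns grow to the right and rows downward; lengths in m; the calibration is good to about 2 mm. A picture is of the moment at which its call begins. There is no depth.
- robot.hand_in(): hands the job in, once; it reports no verdict.
Trained networks look in a picture, given as the dict that the camera call returned (one of the last four; its "shot" number tells which), for a name from the list of things; names that differ only in an ending like _2 or _b are one class to them, and where a whole thing is asked for, a point or a joint stands for the part that bears it (a point fixed in the world has none). Each returns a list of dicts, best first, with "confidence" (0 to 1); they miss things now and then, are a little off and sometimes report something else, mostly with a low value. They report only what shows in the picture. A call takes as long as a camera call. They do not tell look-alikes from the thing itself.
- spotter.regions_of(label, picture): "region" (384x512 bool, what is visible of it) and "box" ([left, top, width, height] in pixels, round what is visible of it).
The state is a dict: "t": time; "qpos": joint angles; "qvel": joint speeds; "tau": joint torques, N m; "ee_pos": TCP position; "tcp_rot": TCP orientation; "contact_force": force on the tool from outside, world axes, zero at the start; "moment": the same for the moment, N m; "width": opening from 0.0 (shut) to 1.0 (fully open).
Only numpy, scipy, OpenCV 4.12 (cv2) and the standard library are available. Lean on these libraries where they do the work, as an engineer would, in place of code of your own. Each camera call takes 0.05 s, during which the arm holds its last target.

## Task

The flat oblong aluminium tin has been left at the back of the glass console. Press down on its top with the fingertips and draw it toward you over the glass, without lifting it or shoving it by its edges, until it lies wholly inside the frosted rectangle and square with it, then let go. Leave the round tin and the crystal obelisk where they stand.

Things in the scene. Friction and masses are not known exactly. Their poses are not given: they have to be found in the camera images.
- tin: Loose flat oblong aluminium tin, closed, flat top: 105 mm along its x, 150 mm along its y, 14 mm high, about 0.2 kg, on felt glides. Origin: centre of its underside, z up. Too wide to grasp. Pressed on top with 5 to 20 N and pulled, it slides on the glass and follows the fingertips without slip. Starts at the back, left or right, its x axis within 15 degrees of straight ahead.
- panel: Where the tin must go: a lighter frosted rectangle etched in the dark smoked-glass top, flush, fixed. 145 mm along its x, 190 mm along its y: the tin fits the same way round with 20 mm to spare on every side. Origin: its centre on the glass (height 0), z up; its x axis is within 9 degrees of straight ahead.
- round_tin: Bystander: loose flat round aluminium tin, 90 mm across, 14 mm high, on the other side at the back. Origin at the centre of its underside.
- obelisk: Bystander: loose crystal obelisk, 146 mm tall on a 52 mm square foot, standing on the right, more than 0.28 m from the middle line. Origin at the centre of its underside. (An open sunglasses case, 85 mm high, on the left and a sanitizer bottle, 107 mm high, beyond the obelisk on the right also stand more than 0.27 m from the middle line, clear of the work.)
Not all that is in view belongs to the job. What is shaped like the tin but green or yellow is not meant.

How it is judged:
By the outcome, as a careful person would: the job done as asked, in the order asked, and still so for the second after the job is handed in, with the robot touching nothing.
It also fails if it takes over 38 s, if anything falls off the work surface, if the arm or the gripper's body presses on something with over 40 N, if the wrist force passes 120 N, or if a joint passes its speed limit or range.

## Working session

There is one attempt and no reset: what is moved stays moved. The work goes in short steps, Python scripts to look and compute and a tool call to move; the robot and the scene stay as the last step left them, time stands still between calls to the robot, and variables do not carry over. Pictures are saved under pics/ and viewed, and the job is handed in when it is done.

Besides the shell and the picture viewer there is one more tool, called after ">>>" as a command line: name --argument value ..., lists and objects as JSON in quotes. apply_moves: Moves the arm, as the interface text tells. Its arguments: {"type":"object","properties":{"delta_pos":{"type":"array","items":{"type":"array","items":{"type":"number"}}},"rot":{"type":"array","items":{"type":"array","items":{"type":"number"}}},"claw":{"type":"array","items":{"type":"number"}},"force":{"type":"number"}},"required":["delta_pos","rot","claw"]}

```bash
mkdir -p pics
cat > h.py <<'E'
import numpy as np, cv2
from plant import telemetry, vision, robot, spotter
def proj(c,P):
    P=np.atleast_2d(P); X=P@np.array(c["R"]).T+np.array(c["t"]); s=X[:,:2]/X[:,2:]
    s=s*(1+c["k1"]*(s**2).sum(1,keepdims=True)); return s*[c["fx"],c["fy"]]+[c["cx"],c["cy"]]
def unproj(c,uv,z):
    uv=np.atleast_2d(uv).astype(float); d=(uv-[c["cx"],c["cy"]])/[c["fx"],c["fy"]]; s=d.copy()
    for _ in range(20): s=d/(1+c["k1"]*(s**2).sum(1,keepdims=True))
    R=np.array(c["R"]);t=np.array(c["t"]); o=-R.T@t; r=np.c_[s,np.ones(len(s))]@R
    return o+r*((z-o[2])/r[:,2])[:,None]
E
python3 - <<'E'
from h import *
for n in ["scene","side"]:
    c=vision.read_camera(n); cv2.imwrite(f"pics/{n}0.png",c["img"])
    for l in ["tin","panel"]:
        for r in spotter.regions_of(l,c): print(n,l,r["confidence"],r["box"])
s=telemetry.get_state(); print(s)
E
```

```text
scene tin 0.85 [345.4, 262.6, 61.8, 63.1]
scene tin 0.79 [170.1, 179.1, 66.9, 40.9]
scene tin 0.79 [203.4, 241.4, 80.6, 55.6]
scene tin 0.77 [188.6, 102.3, 48.5, 31.8]
scene panel 0.97 [245.0, 138.4, 77.9, 48.5]
side tin 0.81 [278.1, 190.1, 67.5, 47.4]
side tin 0.78 [274.1, 134.5, 57.0, 36.7]
side tin 0.71 [218.7, 286.3, 85.1, 71.7]
side tin 0.58 [202.8, 107.3, 54.9, 25.8]
side panel 0.56 [174.2, 196.8, 83.6, 69.2]
{'t': 0.3, 'qpos': array([-1.18209536e+01,  1.03750854e+01,  9.20911820e+01,  2.87808722e-04,
        7.75665770e+01, -1.18199602e+01]), 'qvel': array([-0.11858689, -0.11442436, -0.16263422, -0.02479198, -0.0534946 ,
       -0.17552868]), 'tau': array([ 1.15967843e-03, -4.44335890e+01, -3.51061642e+01, -3.40115776e-04,
        5.47867734e-03, -4.07839309e-06]), 'ee_pos': array([5.74846406e-01, 4.28772593e-05, 2.30988806e-01]), 'tcp_rot': array([[ 1.84542690e-05,  9.99999843e-01, -5.60079254e-04],
       [ 9.99999992e-01, -1.83858121e-05,  1.22232119e-04],
       [ 1.22221802e-04, -5.60081505e-04, -9.99999836e-01]]), 'contact_force': array([0.64361641, 0.08317323, 0.28170293]), 'moment': array([-0.00916039, -0.01363688, -0.01157814]), 'width': 0.9967023705974325}
```

View pics/scene0.png

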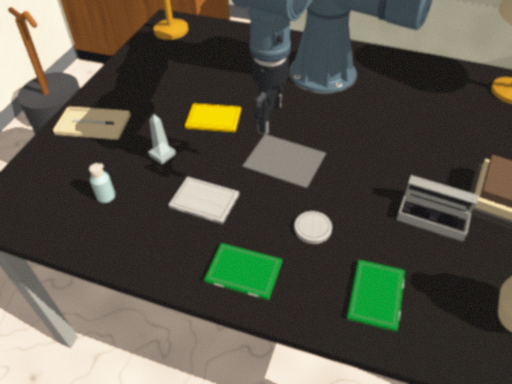

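View pics/side0.png

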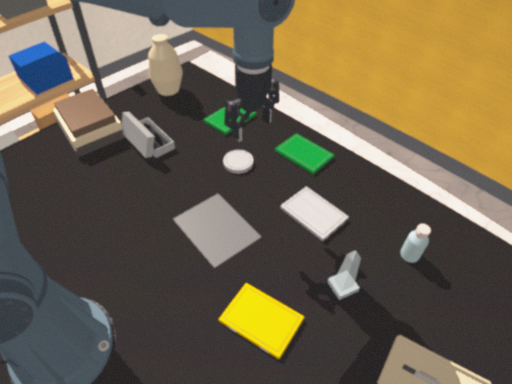

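Four shapes match the tin. In the scene image they are the aluminium one at (204,200), green ones at (244,271) and (377,295), and a yellow one at (213,117). Only (204,200) (side image: 314,213) is bare aluminium and not green or yellow. It lies at the back right, with the round tin at (313,227) on the other side. I'll confirm with a crop and fit the poses.

```bash
cat > fit.py <<'E'
from h import *
from scipy.optimize import minimize
SZ={"tin":(.105,.150,.014),"panel":(.145,.190,0.)}
def corners(p,l):
    a,b,h=SZ[l]; x,y,th=p; c,s=np.cos(th),np.sin(th)
    Q=np.array([[i*a/2,j*b/2] for i,j in((1,1),(1,-1),(-1,-1),(-1,1))])@np.array([[c,s],[-s,c]])+[x,y]
    P=np.c_[Q,np.zeros(4)]
    return np.r_[P,P+[0,0,h]] if h else P
S=4
def mask(c,p,l):
    uv=proj(c,corners(p,l)); hull=cv2.convexHull(uv.astype(np.float32))[:,0]
    m=np.zeros((384*S,512*S),np.uint8); cv2.fillConvexPoly(m,np.round((hull+.5)*S*16-8).astype(np.int32),255,shift=4)
    return cv2.resize(m,(512,384),interpolation=cv2.INTER_AREA)/255.
def region(c,l,uv):
    rs=[r for r in spotter.regions_of(l,c)]
    best=None
    for r in rs:
        b=r["box"]; cc=np.array([b[0]+b[2]/2,b[1]+b[3]/2]); d=np.hypot(*(cc-uv))
        if best is None or d<best[0]: best=(d,r)
    return best[1]["region"]
def fit(pairs,l,p0):
    ms=[(c,cv2.GaussianBlur(m.astype(float),(0,0),1)) for c,m in pairs]
    f=lambda p:sum(((cv2.GaussianBlur(mask(c,p,l),(0,0),1)-m)**2).sum() for c,m in ms)
    best=None
    for th in(-.2,0,.2):
        q=[p0[0],p0[1],p0[2]+th]
        r=minimize(f,q,method="Nelder-Mead",options=dict(initial_simplex=[q,[q[0]+.01,q[1],q[2]],[q[0],q[1]+.01,q[2]],[q[0],q[1],q[2]+.08]],xatol=1e-5,fatol=1e-3))
        if best is None or r.fun<best.fun:best=r
    return best
def bright(c,box,ch=60,lo=None):
    pass
E
python3 - <<'E'
from fit import *
cs=vision.read_camera("scene"); cd=vision.read_camera("side")
uvs={"tin":((204,200),(314,213)),"panel":((284,162),(216,231))}
for l in uvs:
    pr=[(c,region(c,l,np.array(u))) for c,u in zip((cs,cd),uvs[l])]
    p0=[*unproj(cs,uvs[l][0],0)[0,:2],0]
    print(l,p0)
    for nm,q in(("both",pr),("scene",pr[:1]),("side",pr[1:])):
        r=fit(q,l,p0); print(nm,r.x[:2].round(4),np.degrees(r.x[2]).round(2),r.fun)
        if nm=="both": 
            for c in(cs,cd):
                uv=proj(c,corners(r.x,l)); c.setdefault("d",[]).append(uv[-4:])
out=[]
for c,(x0,y0) in((cs,(160,120)),(cd,(165,150))):
    im=cv2.resize(c["img"][y0:y0+130,x0:x0+190],None,fx=4,fy=4,interpolation=cv2.INTER_CUBIC)[:,:, :]
    for uv in c["d"]: cv2.polylines(im,[((uv-[x0,y0]+.5)*4).round().astype(np.int32)],True,(0,0,255),1)
    out.append(im)
cv2.imwrite("pics/crop_s.png",out[0]);cv2.imwrite("pics/crop_d.png",out[1])
for l,u in(("round_tin",(313,227)),): print(l,unproj(cs,u,.014))
print("obelisk",unproj(cs,(165,158),0))
E
```

```text
tin [np.float64(0.6526057798116336), np.float64(-0.1497604129479705), 0]
both [ 0.6572 -0.148 ] -1.98 77.75268744846218
scene [ 0.6561 -0.1488] -1.66 35.10973697707631
side [ 0.659  -0.1472] -2.31 28.18069665601773
panel [np.float64(0.4544210222742586), np.float64(0.005392890192910893), 0]
both [0.4434 0.003 ] -6.75 48.91104619826487
scene [0.442  0.0017] -6.51 9.184144261475083
side [0.4443 0.0043] -6.87 24.073643974234272
round_tin [[0.65942461 0.14084622 0.014     ]]
obelisk [[ 0.54371393 -0.31678781  0.        ]]
```

View pics/crop_s.png

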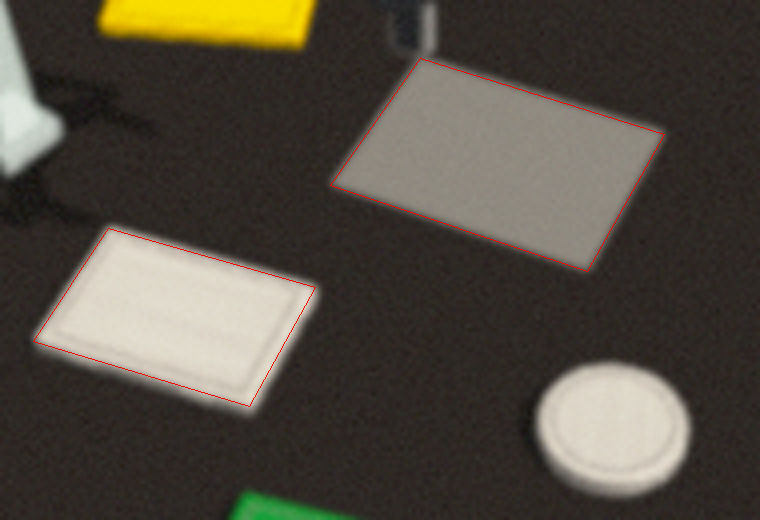

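View pics/crop_d.png

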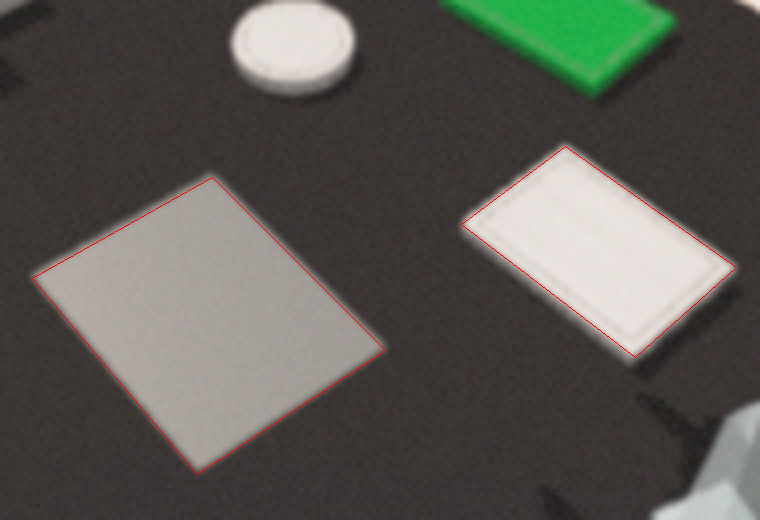

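The crop confirms it: the aluminium tin is at scene (204,200), with a good fit at about (0.657,-0.148), -2.0°. The panel is at (0.443,0.003), -6.75°. Next I move above the tin's centre with the fingers half closed.

>>> apply_moves --delta_pos '[[-0.03,0.017,0.04],[-0.06,0.033,0.08],[-0.09,0.05,0.12],[-0.12,0.067,0.15],[-0.148,0.082,0.18],[-0.148,0.082,0.2],[-0.148,0.082,0.2],[-0.148,0.082,0.2],[-0.148,0.082,0.2]]' --rot '[[0,0,0],[0,0,0],[0,0,0],[0,0,0],[0,0,0],[0,0,0],[0,0,0],[0,0,0],[0,0,0]]' --claw '[140,140,140,140,140,140,140,140,140]'

```text
t: 1.72
ee_pos: [0.6579, -0.1475, 0.0331]
tcp_rot: [[-0.001, 1.0, 0.002], [1.0, 0.001, -0.001], [-0.001, 0.002, -1.0]]
contact_force: [-0.5, 0.2, 0.3]
width: 0.451
```

>>> apply_moves --delta_pos '[[0,0,0.004],[0,0,0.008],[0,0,0.011],[0,0,0.013],[0,0,0.014],[0,0,0.014]]' --rot '[[0,0,0],[0,0,0],[0,0,0],[0,0,0],[0,0,0],[0,0,0]]' --claw '[140,140,140,140,140,140]'

```text
t: 2.48
ee_pos: [0.657, -0.148, 0.0172]
tcp_rot: [[0.0, 1.0, -0.0], [1.0, -0.0, 0.0], [0.0, -0.0, -1.0]]
contact_force: [0.1, 0.1, 0.7]
width: 0.453
```

Run:
```python
from h import *
c=vision.read_camera("side"); cv2.imwrite("pics/side1.png",cv2.resize(c["img"][120:270,230:420],None,fx=4,fy=4,interpolation=cv2.INTER_CUBIC))
s=telemetry.get_state();print(s["ee_pos"],s["contact_force"])
```

```text
[ 0.65704503 -0.1480352   0.01728881] [ 0.49634201  0.42826113 -0.79214455]
```

View pics/side1.png

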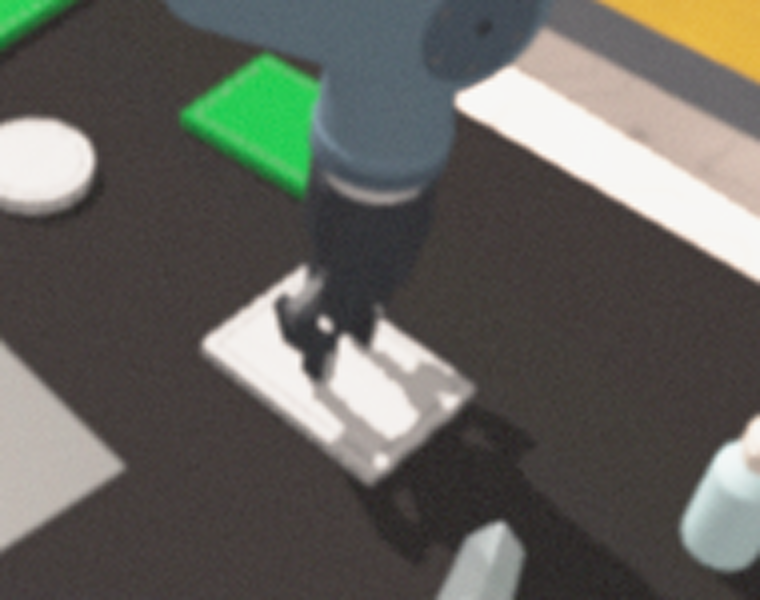

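The fingertips are just above the middle of the tin (crop: 330,350) and not touching yet. I'll keep descending slowly.

>>> apply_moves --delta_pos '[[0,0,0.001],[0,0,0.002],[0,0,0.003],[0,0,0.003]]' --rot '[[0,0,0],[0,0,0],[0,0,0],[0,0,0]]' --claw '[140,140,140,140]'

```text
t: 3.02
ee_pos: [0.6569, -0.148, 0.0141]
tcp_rot: [[0.0, 1.0, -0.0], [1.0, -0.0, 0.0], [0.0, -0.0, -1.0]]
contact_force: [-0.1, 0.2, 0.7]
width: 0.45
```

>>> apply_moves --delta_pos '[[0,0,0.001],[0,0,0.002],[0,0,0.002]]' --rot '[[0,0,0],[0,0,0],[0,0,0]]' --claw '[140,140,140]'

```text
t: 3.4
ee_pos: [0.6571, -0.148, 0.0128]
tcp_rot: [[-0.0, 1.0, 0.0], [1.0, 0.0, -0.0], [-0.0, 0.0, -1.0]]
contact_force: [-1.7, 0.8, 4.3]
width: 0.45
```

>>> apply_moves --delta_pos '[[0,0,0.0005],[0,0,0.001],[0,0,0.001],[0,0,0.001]]' --rot '[[0,0,0],[0,0,0],[0,0,0],[0,0,0]]' --claw '[140,140,140,140]'

```text
t: 3.9
ee_pos: [0.6574, -0.1481, 0.0128]
tcp_rot: [[-0.0, 1.0, 0.001], [1.0, 0.0, -0.0], [-0.0, 0.001, -1.0]]
contact_force: [-4.5, 2.3, 10.4]
width: 0.449
```

>>> apply_moves --delta_pos '[[0.003,-0.004,0],[0.008,-0.011,0],[0.014,-0.02,0],[0.02,-0.028,0],[0.025,-0.035,0],[0.028,-0.04,0],[0.03,-0.0425,0]]' --rot '[[0,0,0],[0,0,0],[0,0,0.3],[0,0,0.5],[0,0,0.7],[0,0,0.9],[0,0,1]]' --claw '[140,140,140,140,140,140,140]'

```text
t: 4.78
ee_pos: [0.6159, -0.1186, 0.0128]
tcp_rot: [[0.017, 1.0, 0.004], [1.0, -0.017, -0.002], [-0.002, 0.004, -1.0]]
contact_force: [2.0, -2.6, 7.1]
width: 0.45
```

Run:
```python
from h import *
c=vision.read_camera("side"); cv2.imwrite("pics/side2.png",cv2.resize(c["img"][120:270,180:370],None,fx=4,fy=4,interpolation=cv2.INTER_CUBIC))
s=telemetry.get_state();print(s["ee_pos"],s["contact_force"])
```

```text
[ 0.61575467 -0.11846698  0.01280266] [ 1.64346979 -0.99889768  6.48657317]
```

View pics/side2.png

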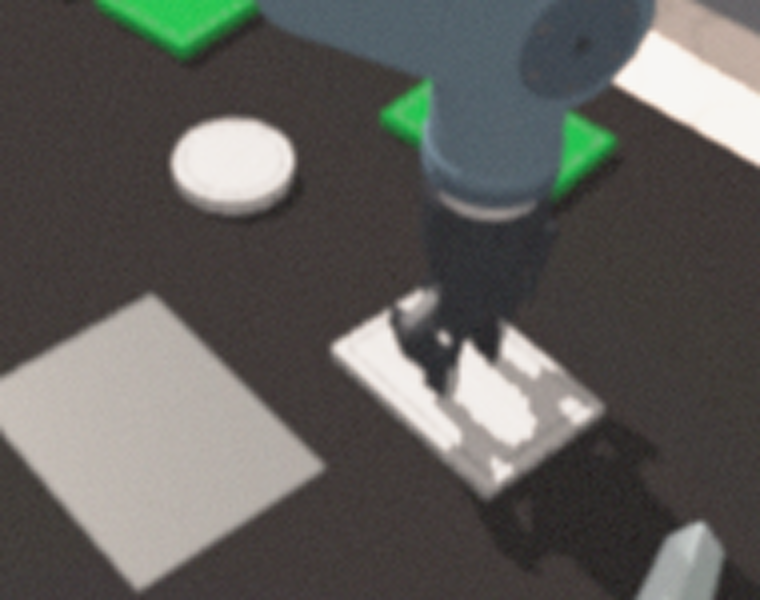

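The tin follows without slip. I continue with slightly more pressure.

>>> apply_moves --delta_pos '[[0.003,-0.004,0.0004],[0.009,-0.013,0.0005],[0.016,-0.024,0.0005],[0.024,-0.035,0.0005],[0.032,-0.047,0.0005],[0.04,-0.059,0.0005],[0.048,-0.071,0.0005],[0.056,-0.082,0.0005],[0.064,-0.094,0.0005],[0.072,-0.106,0.0005],[0.08,-0.118,0.0005],[0.086,-0.126,0.0005],[0.09,-0.132,0.0005],[0.09,-0.132,0.0005]]' --rot '[[0,0,0],[0,0,0.3],[0,0,0.6],[0,0,0.9],[0,0,1.2],[0,0,1.5],[0,0,1.8],[0,0,2.1],[0,0,2.4],[0,0,2.6],[0,0,2.8],[0,0,2.9],[0,0,3],[0,0,3]]' --claw '[140,140,140,140,140,140,140,140,140,140,140,140,140,140]'

```text
t: 6.58
ee_pos: [0.4862, -0.0262, 0.0127]
tcp_rot: [[0.07, 0.998, 0.005], [0.998, -0.07, -0.002], [-0.001, 0.005, -1.0]]
contact_force: [0.7, -0.3, 12.9]
width: 0.452
```

Run:
```python
from h import *
for n in("side","scene"):
    c=vision.read_camera(n); x0,y0=(150,130) if n=="side" else (190,110)
    cv2.imwrite(f"pics/{n}3.png",cv2.resize(c["img"][y0:y0+150,x0:x0+190],None,fx=4,fy=4,interpolation=cv2.INTER_CUBIC))
s=telemetry.get_state();print(s["ee_pos"],s["contact_force"])
```

```text
[ 0.48620953 -0.0261799   0.01269336] [ 0.97791261 -0.20563112 14.82551689]
```

View pics/side3.png

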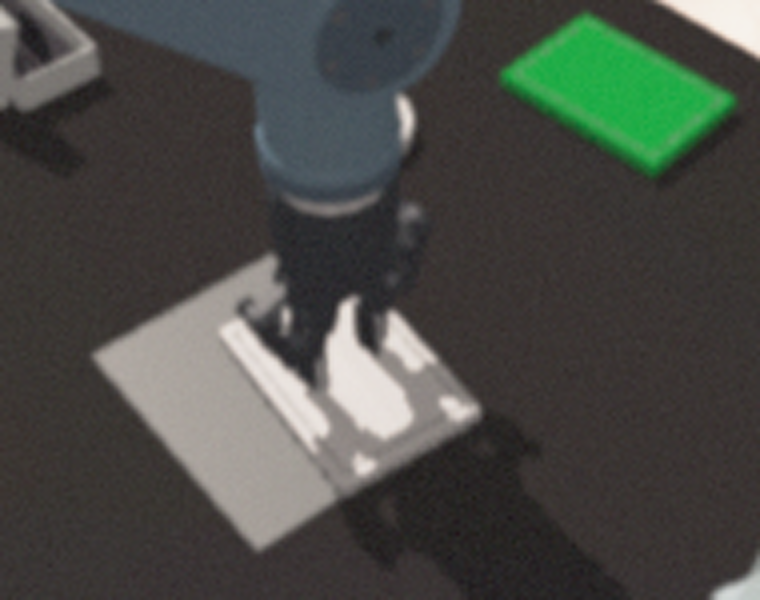

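View pics/scene3.png

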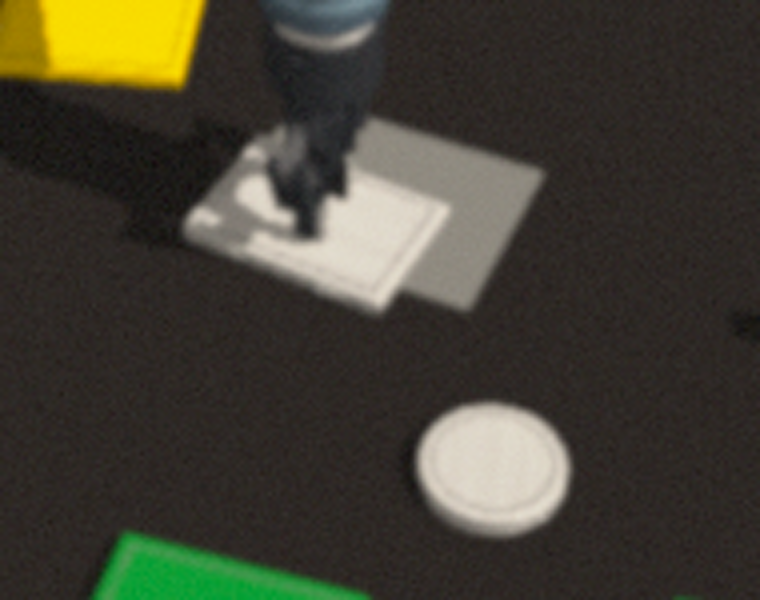

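>>> apply_moves --delta_pos '[[0.002,-0.004,-0.0002],[0.007,-0.012,-0.0003],[0.013,-0.022,-0.0003],[0.018,-0.031,-0.0003],[0.022,-0.038,-0.0003],[0.025,-0.043,-0.0003],[0.026,-0.0447,-0.0003],[0.026,-0.0447,-0.0003],[0.026,-0.0447,-0.0003]]' --rot '[[0,0,0],[0,0,0.2],[0,0,0.4],[0,0,0.6],[0,0,0.8],[0,0,0.8],[0,0,0.8],[0,0,0.8],[0,0,0.8]]' --claw '[140,140,140,140,140,140,140,140,140]'

```text
t: 7.8
ee_pos: [0.4438, 0.0027, 0.0127]
tcp_rot: [[0.084, 0.996, 0.005], [0.996, -0.084, -0.001], [-0.001, 0.005, -1.0]]
contact_force: [1.4, 0.2, 11.5]
width: 0.451
```

Now I lift straight up and move back clear for a look.

>>> apply_moves --delta_pos '[[0,0,-0.003],[0,0,-0.015],[0,0,-0.05],[0,0,-0.1],[0,0,-0.15],[0,0.04,-0.19],[0,0.09,-0.21],[0,0.13,-0.21],[0,0.13,-0.21],[0,0.13,-0.21]]' --rot '[[0,0,0],[0,0,0],[0,0,0],[0,0,0],[0,0,0],[0,0,0],[0,0,0],[0,0,0],[0,0,0],[0,0,0]]' --claw '[140,140,140,140,140,140,140,140,140,140]'

```text
t: 9.05
ee_pos: [0.5695, -0.0071, 0.2204]
tcp_rot: [[0.083, 0.997, -0.002], [0.997, -0.083, 0.001], [0.0, -0.002, -1.0]]
contact_force: [-0.3, -1.3, 0.3]
width: 0.451
```

Run:
```python
from fit import *
cs=vision.read_camera("scene"); cd=vision.read_camera("side")
ref=np.array([.4434,.003,0]); pr=[(c,region(c,"tin",proj(c,ref)[0])) for c in(cs,cd)]
for nm,q in(("both",pr),("scene",pr[:1]),("side",pr[1:])):
    r=fit(q,"tin",[.4434,.003,-.12]); print(nm,r.x[:2].round(4),np.degrees(r.x[2]).round(2),r.fun)
P=np.array([.4434,.003,np.radians(-6.75)])
for n,c in(("scene",cs),("side",cd)):
    u=proj(c,ref)[0]; x0,y0=int(u[0])-80,int(u[1])-60
    im=cv2.resize(c["img"][y0:y0+120,x0:x0+160],None,fx=5,fy=5,interpolation=cv2.INTER_CUBIC)
    cv2.imwrite(f"pics/{n}4.png",im)
for l,u in(("round_tin",(313,227)),("obelisk",(165,158))):
    for r in spotter.regions_of(l,cs): print(l,r["confidence"],r["box"])
```

```text
both [0.4444 0.0011] -12.11 151.57833637018115
scene [ 0.4405 -0.0015] -12.32 52.8910803856659
side [0.4455 0.0029] -11.88 65.27888592911383
round_tin 0.84 [294.3, 208.6, 39.4, 36.8]
obelisk 0.79 [150.0, 112.4, 25.2, 47.4]
```

View pics/scene4.png

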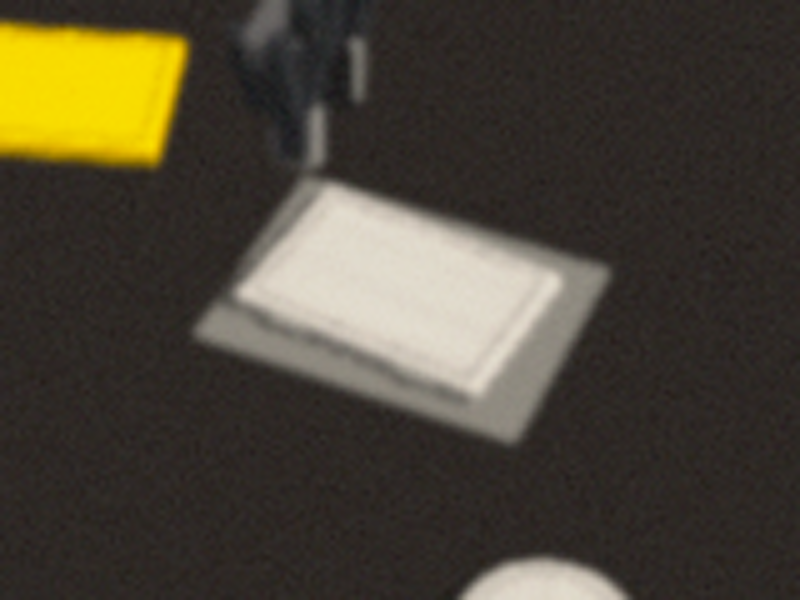

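View pics/side4.png

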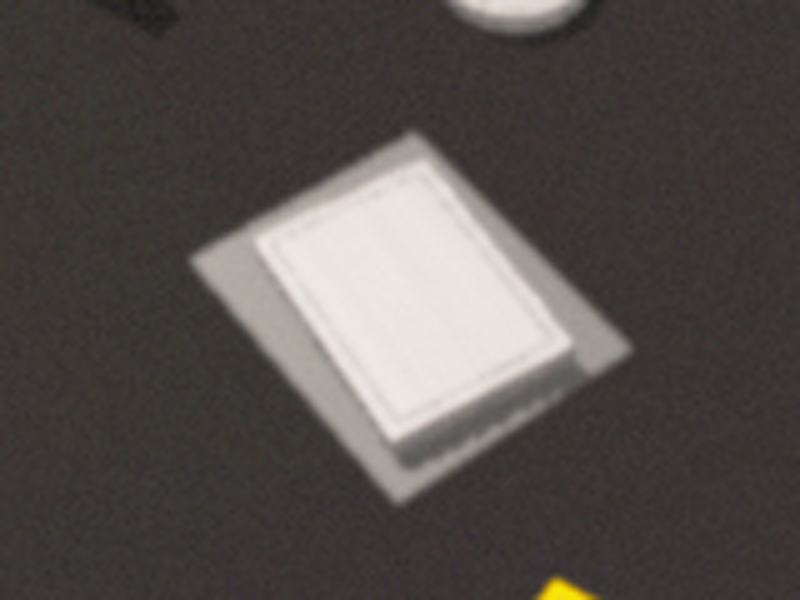

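The tin appears turned slightly past square with the panel. I'll check by overlaying the fitted model.

Run:
```python
from fit import *
cs=vision.read_camera("scene"); cd=vision.read_camera("side")
ref=np.array([.4434,.003,0])
white=[(c,None) for c in(cs,cd)]
# fit top face only to white pixels
from scipy.optimize import minimize
def topc(p): return corners(p,"tin")[4:]
ms=[]
for c in(cs,cd):
    g=c["img"].min(2).astype(float); u=proj(c,ref)[0].astype(int)
    roi=np.zeros(g.shape,bool); roi[u[1]-38:u[1]+38,u[0]-45:u[0]+45]=1
    m=np.clip((g-165)/45,0,1)*roi; ms.append(m); print(np.percentile(g[u[1]-5:u[1]+5,u[0]-5:u[0]+5],50))
def render(c,p):
    hull=proj(c,topc(p)); m=np.zeros((384*4,512*4),np.uint8)
    cv2.fillConvexPoly(m,np.round((hull+.5)*64-8).astype(np.int32),255,shift=4)
    return cv2.GaussianBlur(cv2.resize(m,(512,384),interpolation=cv2.INTER_AREA)/255.,(0,0),.8)
for idx in((0,1),(0,),(1,)):
    f=lambda p:sum(((render((cs,cd)[i],p)-ms[i])**2).sum() for i in idx)
    q=np.array([.443,.002,-.16]); r=minimize(f,q,method="Nelder-Mead",options=dict(initial_simplex=[q,q+[.01,0,0],q+[0,.01,0],q+[0,0,.1]]))
    print(idx,r.x[:2].round(4),np.degrees(r.x[2]).round(2),r.fun)
    if len(idx)==2: best=r.x
for n,c in(("scene",cs),("side",cd)):
    u=proj(c,ref)[0]; x0,y0=int(u[0])-80,int(u[1])-60
    im=cv2.resize(c["img"][y0:y0+120,x0:x0+160],None,fx=5,fy=5,interpolation=cv2.INTER_CUBIC)
    C=corners(best,"tin"); 
    for poly,col in((C[4:],(0,0,255)),(C[:4],(255,0,0)),(corners([.4434,.003,np.radians(-6.75)],"panel"),(0,200,0))):
        cv2.polylines(im,[((proj(c,poly)-[x0,y0]+.5)*5).round().astype(np.int32)],True,col,1)
    cv2.imwrite(f"pics/{n}5.png",im)
```

```text
204.0
226.0
(0, 1) [0.4451 0.0019] -11.9 175.71612006563836
(0,) [0.445  0.0026] -12.49 160.8824617389945
(1,) [0.4451 0.0014] -12.0 12.50839784113256
```

View pics/scene5.png

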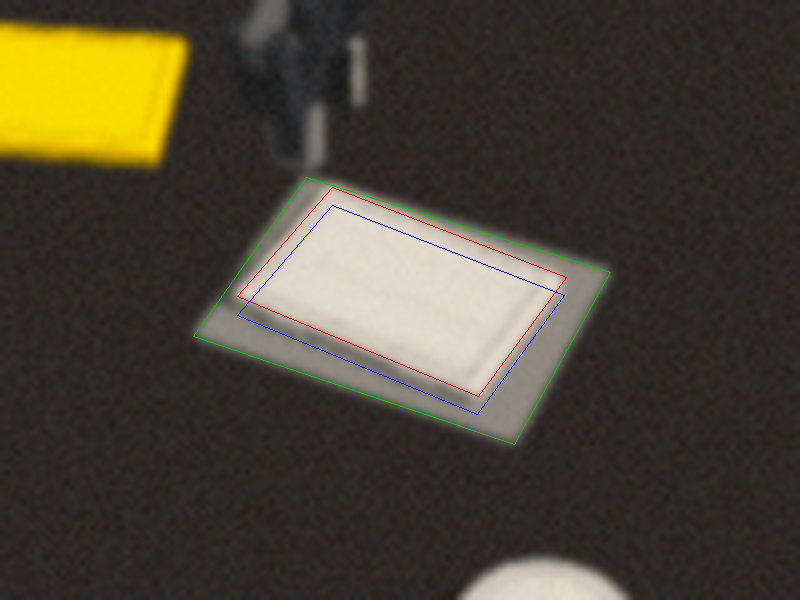

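View pics/side5.png

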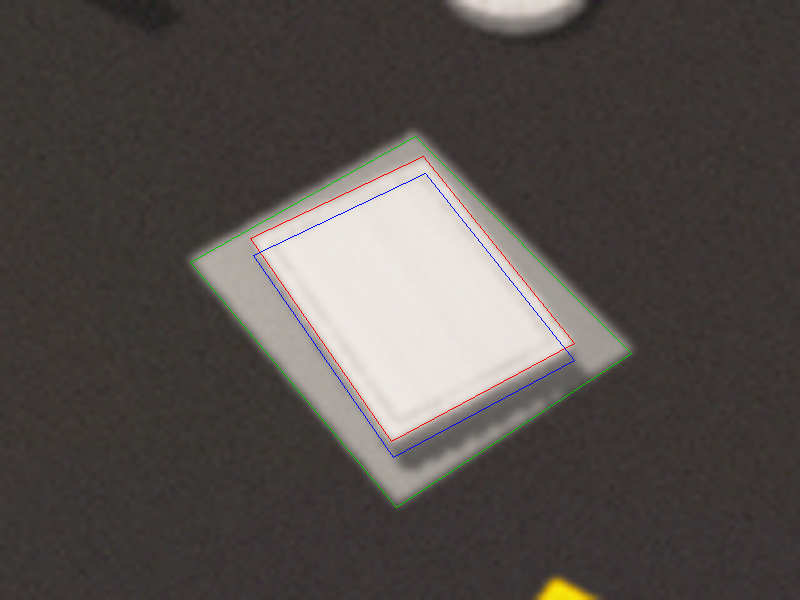

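With the tin wholly inside, its yaw is -12.0° against -6.75° for the panel. It pivoted during the drag, probably because one finger carried most of the load. I'll press again with a wider finger spread and a small tilt correction, and turn it back +5.25°.

>>> apply_moves --delta_pos '[[0,-0.05,0.02],[0,-0.1,0.05],[-0.001,-0.1285,0.1],[-0.0015,-0.1285,0.15],[-0.0015,-0.1285,0.185],[-0.0015,-0.1285,0.2],[-0.0015,-0.1285,0.203],[-0.0015,-0.1285,0.205],[-0.0015,-0.1285,0.205]]' --rot '[[0,0,0],[0,0,0],[0,0,0],[0,0,0],[0,0,0],[0.3,0,0],[0.3,0,0],[0.3,0,0],[0.3,0,0]]' --claw '[90,90,90,90,90,90,90,90,90]'

```text
t: 10.58
ee_pos: [0.4437, 0.0015, 0.0171]
tcp_rot: [[0.084, 0.996, -0.003], [0.997, -0.084, -0.0], [-0.0, -0.003, -1.0]]
contact_force: [-0.0, 0.7, -0.7]
width: 0.643
```

>>> apply_moves --delta_pos '[[0,0,0.002],[0,0,0.003],[0,0,0.004],[0,0,0.005],[0,0,0.005]]' --rot '[[0,0,0],[0,0,0],[0,0,0],[0,0,0],[0,0,0]]' --claw '[90,90,90,90,90]'

```text
t: 11.2
ee_pos: [0.4426, 0.0018, 0.011]
tcp_rot: [[0.084, 0.996, -0.005], [0.996, -0.084, 0.001], [0.0, -0.005, -1.0]]
contact_force: [-0.3, 0.1, 0.0]
width: 0.648
```

>>> apply_moves --delta_pos '[[0,0,0.001],[0,0,0.0015],[0,0,0.002],[0,0,0.002]]' --rot '[[0,0,0],[0,0,0],[0,0,0],[0,0,0]]' --claw '[90,90,90,90]'

```text
t: 11.7
ee_pos: [0.443, 0.0017, 0.01]
tcp_rot: [[0.084, 0.996, -0.005], [0.997, -0.084, 0.0], [-0.0, -0.005, -1.0]]
contact_force: [-4.7, 1.5, 13.2]
width: 0.647
```

>>> apply_moves --delta_pos '[[0,0,0.0002],[0,0,0.0002],[0,0,0.0002],[0,0,0.0002],[0.0005,-0.0005,0.0002],[0.001,-0.001,0.0002],[0.001,-0.001,0.0002],[0.001,-0.001,0.0002],[0.001,-0.001,0.0002]]' --rot '[[-0.15,0,0],[-0.25,0,0],[-0.25,0,-1],[-0.25,0,-2],[-0.25,0,-3],[-0.25,0,-4],[-0.25,0,-5],[-0.25,0,-5.3],[-0.25,0,-5.3]]' --claw '[90,90,90,90,90,90,90,90,90]'

```text
t: 12.82
ee_pos: [0.4434, 0.0028, 0.01]
tcp_rot: [[-0.008, 1.0, 0.002], [1.0, 0.008, 0.0], [0.0, 0.002, -1.0]]
contact_force: [1.5, 2.3, 7.9]
width: 0.65
```

Run:
```python
from h import *
c=vision.read_camera("side"); x0,y0=140,170
cv2.imwrite("pics/side6.png",cv2.resize(c["img"][y0:y0+120,x0:x0+160],None,fx=5,fy=5,interpolation=cv2.INTER_CUBIC))
```

```text
(no output)
```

View pics/side6.png

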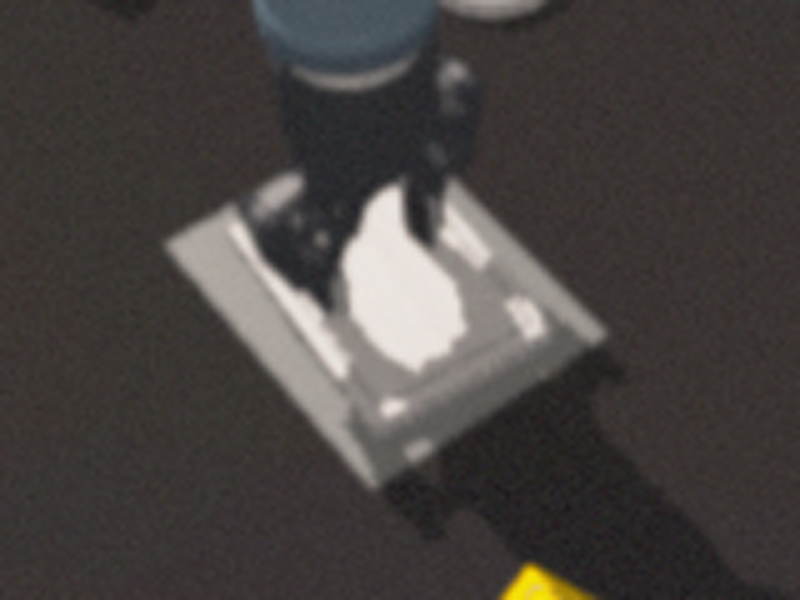

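It turned with the fingers. Lifting to measure.

>>> apply_moves --delta_pos '[[0,0,-0.003],[0,0,-0.015],[0,0,-0.05],[0,0,-0.1],[0,0,-0.15],[0,0.04,-0.19],[0,0.09,-0.21],[0,0.13,-0.21],[0,0.13,-0.21],[0,0.13,-0.21]]' --rot '[[0,0,0],[0,0,0],[0,0,0],[0,0,0],[0,0,0],[0,0,0],[0,0,0],[0,0,0],[0,0,0],[0,0,0]]' --claw '[90,90,90,90,90,90,90,90,90,90]'

```text
t: 14.12
ee_pos: [0.5709, 0.004, 0.2184]
tcp_rot: [[-0.009, 1.0, -0.003], [1.0, 0.009, 0.0], [0.001, -0.003, -1.0]]
contact_force: [0.3, 0.4, 0.2]
width: 0.647
```

```bash
cat > meas.py <<'E'
from fit import *
import sys
k=sys.argv[1]
cs=vision.read_camera("scene"); cd=vision.read_camera("side")
ref=np.array([.4434,.003,0])
pr=[(c,region(c,"tin",proj(c,ref)[0])) for c in(cs,cd)]
r=fit(pr,"tin",[.4434,.003,-.12]); print("net",r.x[:2].round(4),np.degrees(r.x[2]).round(2),r.fun)
from scipy.optimize import minimize
ms=[]
for c in(cs,cd):
    g=c["img"].min(2).astype(float); u=proj(c,ref)[0].astype(int)
    roi=np.zeros(g.shape,bool); roi[u[1]-38:u[1]+38,u[0]-45:u[0]+45]=1
    ms.append(np.clip((g-165)/45,0,1)*roi)
def render(c,p):
    hull=proj(c,corners(p,"tin")[4:]); m=np.zeros((384*4,512*4),np.uint8)
    cv2.fillConvexPoly(m,np.round((hull+.5)*64-8).astype(np.int32),255,shift=4)
    return cv2.GaussianBlur(cv2.resize(m,(512,384),interpolation=cv2.INTER_AREA)/255.,(0,0),.8)
for idx in((0,1),(0,),(1,)):
    f=lambda p:sum(((render((cs,cd)[i],p)-ms[i])**2).sum() for i in idx)
    q=np.array([.443,.002,-.12]); r=minimize(f,q,method="Nelder-Mead",options=dict(initial_simplex=[q,q+[.01,0,0],q+[0,.01,0],q+[0,0,.1]]))
    print(idx,r.x[:2].round(4),np.degrees(r.x[2]).round(2),r.fun)
    if len(idx)==2: best=r.x
for n,c in(("scene",cs),("side",cd)):
    u=proj(c,ref)[0]; x0,y0=int(u[0])-80,int(u[1])-60
    im=cv2.resize(c["img"][y0:y0+120,x0:x0+160],None,fx=5,fy=5,interpolation=cv2.INTER_CUBIC)
    C=corners(best,"tin")
    for poly,col in((C[4:],(0,0,255)),(corners([.4434,.003,np.radians(-6.75)],"panel"),(0,200,0))):
        cv2.polylines(im,[((proj(c,poly)-[x0,y0]+.5)*5).round().astype(np.int32)],True,col,1)
    cv2.imwrite(f"pics/{n}{k}.png",im)
for l in("round_tin","obelisk"):
    for r in spotter.regions_of(l,cs): print(l,r["confidence"],r["box"])
cv2.imwrite(f"pics/full{k}.png",cs["img"])
E
python3 meas.py 7
```

```text
net [0.445  0.0014] -10.36 2727.566015065227
(0, 1) [0.4462 0.0014] -10.59 177.72768084291909
(0,) [0.4458 0.0026] -10.6 161.46528406834395
(1,) [0.4457 0.0011] -10.27 13.412664084294143
round_tin 0.96 [293.9, 211.5, 40.4, 32.0]
obelisk 0.59 [149.6, 116.4, 28.3, 42.8]
```

View pics/scene7.png

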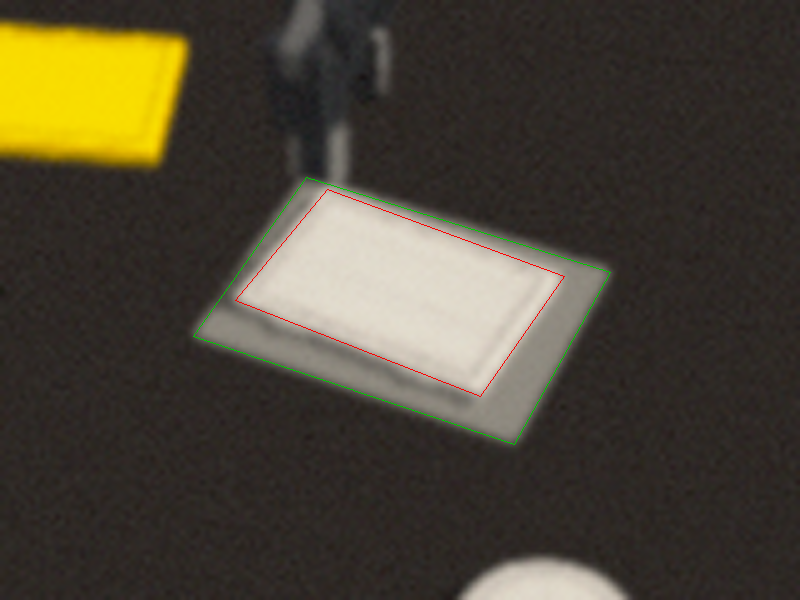

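View pics/side7.png

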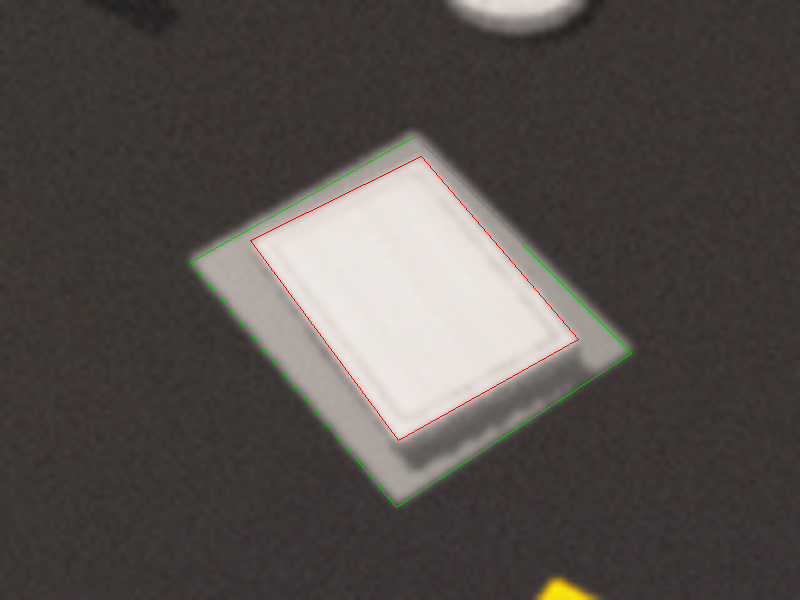

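View pics/full7.png

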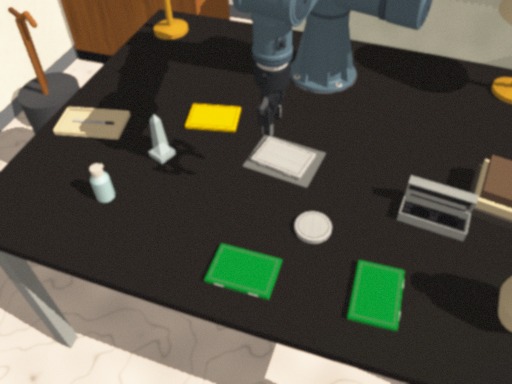

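Yaw is now about -10.4°, so only 1.5° of the 5.3° turn was taken up. The fingertips twisted on the top, and the centre is good at (0.446,0.0014). I still need about +3.7°. Next I press near the tin's left end, for a longer lever, and draw that end a few mm toward the robot.

>>> apply_moves --delta_pos '[[0.01,-0.05,0.02],[0.03,-0.1,0.05],[0.043,-0.1166,0.1],[0.043,-0.1166,0.15],[0.043,-0.1166,0.185],[0.043,-0.1166,0.197],[0.043,-0.1166,0.201],[0.043,-0.1166,0.2025],[0.043,-0.1166,0.2035]]' --rot '[[0,0,0],[0,0,0],[0,0,0],[0,0,0],[-0.15,0,0],[-0.15,0,0],[-0.15,0,0],[-0.15,0,0],[-0.15,0,0]]' --claw '[140,140,140,140,140,140,140,140,140]'

```text
t: 15.55
ee_pos: [0.4559, 0.0458, 0.0165]
tcp_rot: [[-0.009, 1.0, 0.004], [1.0, 0.009, -0.0], [-0.0, 0.004, -1.0]]
contact_force: [-0.7, -0.6, 0.2]
width: 0.452
```

>>> apply_moves --delta_pos '[[0,0,0.001],[0,0,0.002],[0,0,0.0025],[0,0,0.003],[0,0,0.003]]' --rot '[[0,0,0],[0,0,0],[0,0,0],[0,0,0],[0,0,0]]' --claw '[140,140,140,140,140]'

```text
t: 16.18
ee_pos: [0.4548, 0.0459, 0.0127]
tcp_rot: [[-0.009, 1.0, 0.002], [1.0, 0.009, 0.0], [0.0, 0.002, -1.0]]
contact_force: [-2.2, -0.1, 4.7]
width: 0.45
```

>>> apply_moves --delta_pos '[[0,0,0.0004],[0,0,0.0005],[0,-0.001,0.0005],[0,-0.002,0.0005],[0,-0.0035,0.0005],[0.001,-0.005,0.0005],[0.001,-0.006,0.0005],[0.001,-0.0065,0.0005],[0.001,-0.0065,0.0005]]' --rot '[[0,0,0],[0,0,0],[0,0,-0.5],[0,0,-1.2],[0,0,-2],[0,0,-3],[0,0,-3.5],[0,0,-3.7],[0,0,-3.7]]' --claw '[140,140,140,140,140,140,140,140,140]'

```text
t: 17.3
ee_pos: [0.4499, 0.0466, 0.0128]
tcp_rot: [[-0.073, 0.997, 0.005], [0.997, 0.073, -0.0], [-0.001, 0.005, -1.0]]
contact_force: [2.6, 0.3, 5.3]
width: 0.45
```

>>> apply_moves --delta_pos '[[0,0,-0.003],[0,0,-0.015],[0,0,-0.05],[0,0,-0.1],[-0.01,0,-0.15],[-0.03,0.05,-0.19],[-0.045,0.1,-0.21],[-0.045,0.13,-0.22],[-0.045,0.13,-0.22],[-0.045,0.13,-0.22]]' --rot '[[0,0,0],[0,0,0],[0,0,0],[0,0,0],[0,0,0],[0,0,0],[0,0,0],[0,0,0],[0,0,0],[0,0,0]]' --claw '[140,140,140,140,140,140,140,140,140,140]'

```text
t: 18.55
ee_pos: [0.5795, 0.0117, 0.2315]
tcp_rot: [[-0.074, 0.997, -0.0], [0.997, 0.074, 0.001], [0.001, -0.0, -1.0]]
contact_force: [-0.7, -0.2, 0.4]
width: 0.448
```

```bash
python3 meas.py 8
```

```text
net [ 4.425e-01 -2.000e-04] -7.62 68.70721418744465
(0, 1) [0.4432 0.0013] -7.92 176.78655118048687
(0,) [0.4422 0.0028] -7.14 163.47683642204154
(1,) [0.4436 0.001 ] -7.39 12.872634950342668
round_tin 0.65 [292.6, 210.3, 41.7, 34.7]
obelisk 0.57 [148.5, 112.6, 28.3, 46.2]
```

View pics/scene8.png

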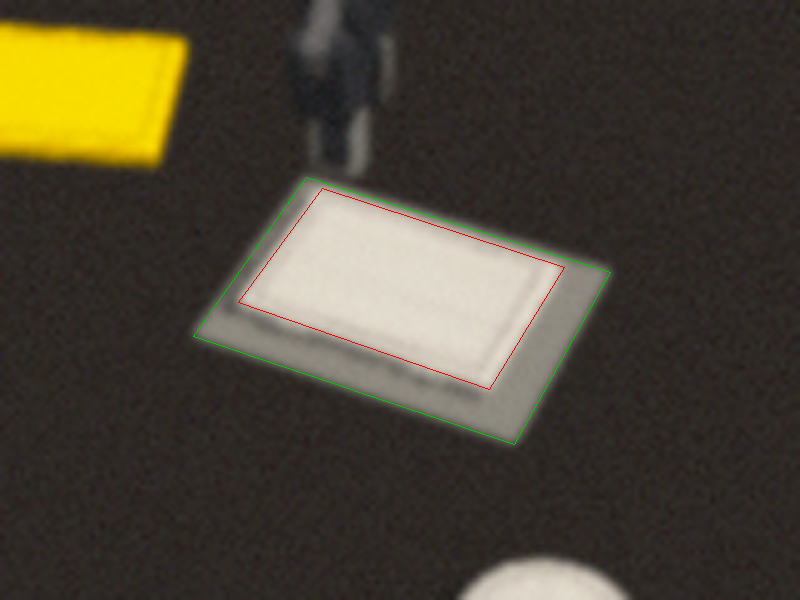

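View pics/side8.png

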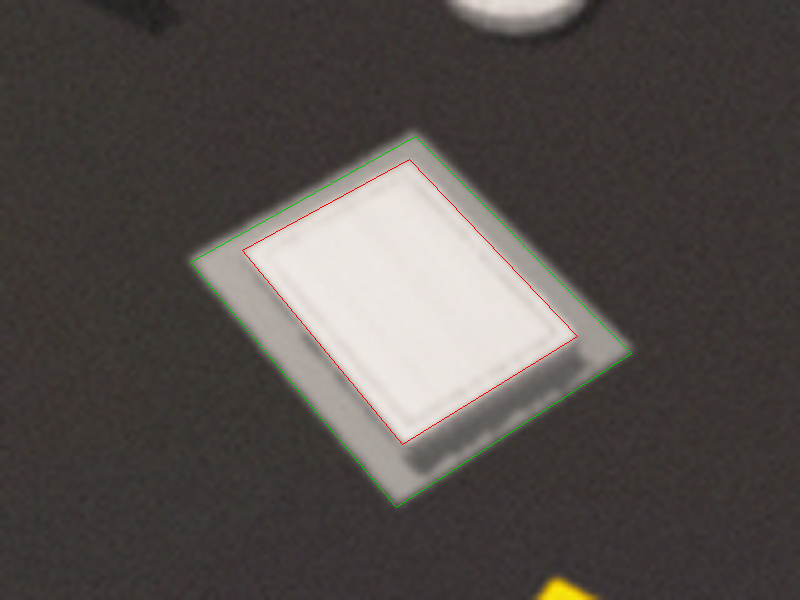

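The tin is centred to within about 2 mm and square to within about 1°. The gripper is clear, so I hand in.

Run:
```python
from plant import robot
print(robot.hand_in())
```

```text
the job is handed in; nothing more can be done
None
```

The aluminium tin now lies wholly inside the frosted rectangle, nearly square with it. I pressed it with the fingertips at about 4–15 N, drew it over the glass, let go and handed in at about 18.7 s of the 38 s allowed.

- **Pivot during the drag:** After the main drag the tin had yawed to about -12°, against the panel's -6.75°. Turning it in place took up only 1.5° of the 5.3° commanded, because the fingertips slipped. Pressing near the left end and drawing that end a few mm toward the robot brought it round.
- **Final position:** The centre is at about (0.443, 0.001), against (0.443, 0.003) for the panel.
- **Final yaw:** The different fits gave -7.1° to -7.9°, so it is about 0.4–1.2° off square. The edge margins are roughly 17 mm or more on every side.
- **Disagreement:** The scene and side cameras differ by about 2 mm and 0.3°. The scene camera's brightness fit had a high residual throughout. In the second check, after the failed turn, the network fit was also poor, so I used the brightness fit there.
- **Bystanders:** The round tin and obelisk boxes stayed within the detector's scatter of a few pixels, and nothing touched them.

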